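# Roll down the trim on a display plinth

### The job

The black trim strip along the lower edge of the display plinth's sloping board is still standing proud: take the hand roller from the caddy and roll it firmly along the strip, with the wheel flat on the strip, until the whole strip is seated flat on the board. Touch the strip and board with nothing but the roller. Then stand the roller back in its pocket in the caddy, wheel down, and let go, leaving the other things where they are.

Things in the scene. Friction and masses are not known exactly. Their poses are not given: they have to be found in the camera images.
- plinth: Plywood display plinth standing on the table, 206 mm wide (its y), 200 mm deep (its x), fixed. Origin: centre of its underside; z up. Its top is the sloping board 'face': low on its -x side, which is turned roughly away from the robot (lower edge 50 mm above the table), high on its +x side (165 mm).
- face: The plinth's sloping board, 30 degrees from level, fixed, 206 mm wide (y), 230 mm up the slope (x). Origin: on its upper face, in the middle of the trim strip's centre line, 24 mm up the slope from its lower edge. x runs up the slope, y level along the trim, z square out. A white plate 3 mm thick covers x 57 to 172 mm; below that it is bare but for the trim.
- trim_1 (a joint): Gap in m under length 1 of the trim (0 = seated flat on the board; starts 0.003 to 0.0045, at most 0.006). The trim is one springy black plastic strip, T section, tongue tight in a saw cut, 200 mm long (face y), 22 mm wide, cap 3 mm thick. It goes down some 25 mm of its length at a time, stays where it is left and stops hard when seated. Length 1: centre at face y = -87.5 mm.
- trim_2 (a joint): The same for length 2 of the trim strip, centred at face y = -62.5 mm.
- trim_3 (a joint): The same for length 3 of the trim strip, centred at face y = -37.5 mm.
- trim_4 (a joint): The same for length 4 of the trim strip, centred at face y = -12.5 mm.
- trim_5 (a joint): The same for length 5 of the trim strip, centred at face y = +12.5 mm.
- trim_6 (a joint): The same for length 6 of the trim strip, centred at face y = +37.5 mm.
- trim_7 (a joint): The same for length 7 of the trim strip, centred at face y = +62.5 mm.
- trim_8 (a joint): The same for length 8 of the trim strip, centred at face y = +87.5 mm.
- trim_end_1 (a point): The -y end of the trim (end of length 1), on its centre line, at the height of the trim's top when seated (3 mm out from the board). Each 25 mm length yields to 7 N square to the board, two at once to 14 N.
- trim_end_8 (a point): The +y end of the trim (end of length 8), on its centre line, at the height of the trim's top when seated.
- caddy: Pale wooden bench caddy, fixed, 78 mm (x) by 136 mm (y), 93 mm high; z up. Origin: on its underside, below the centre of the roller's pocket. The pocket, open above, is 62 mm (x) by 50 mm (y) inside; two ledges on its floor cradle the wheel. A second compartment, at y 33 to 95 mm, holds pens up to 155 mm above the table and a rule, which stay there.
- pocket (a point): Centre of the pocket's floor, 8 mm above the table (the standing roller's lowest point is about 1 mm higher, in the cradle).
- roller: Loose hand roller, 160 mm long, 0.3 kg: black rubber wheel, 40 mm diameter, 40 mm wide, turning freely in a steel fork 52 mm wide; dark wooden handle straight above it. Starts in the pocket, wheel down, axle along the caddy's x, leaning up to 8 degrees across the axle. Origin: the wheel's rim opposite the handle (lowest point when upright); x along the axle, z from wheel to handle.
- handle (a point): Middle of the roller's handle, a bar 26 mm thick along roller x, 36 mm along y, from z = 70 to 160 mm (this point: z = 115 mm, axes as the roller's). In the pocket the handle stands clear of the caddy from z = 85 mm up.
- roller_wheel (a joint): Turn of the roller's wheel about its axle (rad, 0 at the start, no limit); 20 mm of travel for each radian.
- glue: White glue bottle standing on the table, 56 mm in diameter, 170 mm high. Origin: centre of its underside. Leave alone.
- canister: Yellow plastic canister standing on the table, 55 x 95 x 164 mm. Origin: centre of its underside. Leave alone.
- rocket: Model rocket standing on four black fins, 306 mm high, white tube 32 mm in diameter, 120 mm over the fins. Origin: centre of its underside. Leave alone.
- screwdriver: Blue-handled screwdriver lying on the table, 190 mm long. Origin: under its middle. Leave alone.
Not all that is in view belongs to the job. What is shaped like the roller but purple is not meant.

How it is judged:
On the way:
1. the roller's wheel, flat on the strip or board (within 12 degrees) and pressed on it with over 4 N, has rolled on by at least 80 mm (4 rad) (contact force between roller and face above 4 N and angle between the x axis of roller and the x axis of face, either way round below 0.21 rad and (value of joint roller_wheel above 4 rad or value of joint roller_wheel below -4 rad)), for 0.05 s.
At the end, for the whole second after the job is handed in: Every length of the trim lies within 1.5 mm of fully seated; the roller stands in its pocket in the caddy, wheel down (its lowest point within 20 mm of the pocket's centre each way and under 22 mm above the table, handle within 15 degrees of upright), at rest and released (value of joint each of trim_1, trim_2, trim_3, trim_4, trim_5, trim_6, trim_7, trim_8 below 0.0015 m and x of roller in the frame of caddy between -0.02 and 0.02 m and y of roller in the frame of caddy between -0.02 and 0.02 m and z of roller in the frame of caddy between 0 and 0.022 m and angle between roller's own z axis and vertical below 0.26 rad and linear speed of roller below 0.02 m/s); the robot touches nothing.
It fails at once if the roller presses (over 5 N) on the trim or board while its axle is over 12 degrees from lying along the slope: the wheel's edge would dent the trim (contact force between roller and face above 5 N and not (angle between the x axis of roller and the x axis of face, either way round below 0.21 rad)).
It fails at once if the gripper or arm touches the trim or board (over 3 N) (contact force between any of the fingers, the arm and face above 3 N).
It fails at once if the glue bottle, canister, rocket or screwdriver is moved by more than 30 mm (distance of any of glue, canister, rocket, screwdriver from where it was at the start of the episode above 0.03 m).
It also fails if it takes over 67 s, if anything falls off the work surface, if the arm or the gripper's body presses on something with over 40 N, if the wrist force passes 120 N, or if a joint passes its speed limit or range.

### The arm

A 6-joint arm with a two-finger parallel gripper is mounted at the origin on the work surface. World frame = base frame: x ahead of the robot, y to its left, z up, the work surface at z = 0. Lengths are in m, angles in rad, forces in N, time in s.
With the tool pointing down it reaches from about 0.375 to 0.9 m from the base axis. Payload 3.1 kg.
Tool frame: the origin (TCP) lies between the finger pads; the fingertips stand 8 mm ahead of it and the grasp point (between the pads) lies 11 mm behind it; z points along the fingers, y is the line along which they close (so a half turn about z gives the same grasp; the last joint's range is limited). The gripper opens to 87 mm and grips with 3 to 60 N. Pads are 19 mm wide; open, the fingers measure 117 mm over their backs; the gripper's body (75 mm by 190 mm) begins 51 mm behind the grasp point.
Start: joints at [1.028, 0.527, 1.433, -0, 1.181, -0.178], TCP at [0.222, 0.584, 0.231] pointing down, gripper open.
Joint ranges: [-3.08, 3.08], [-0.75, 2.2], [0.22, 2.44], [-1.43, 4.57], [0, 2.65], [-2.85, 2.85]. Speed limits (rad/s): [2.79, 2.79, 3.14, 3.14, 3.14, 3.14].

### API

Orientations are given as a unit quaternion [x, y, z, w].
In Python, from rig import robot, vision, job gives the robot as it stands.
- The arm moves only by the shell command python3 -m handwheel 'ROWS' [OPENING] [FORCE]. ROWS is JSON, a list of rows, each a list of 4 numbers: the shift along the tool's x, y, z as a fraction of full scale, then the turn about the tool's z as a fraction of full scale. A call has 1 to 20 rows; each row is the pose to reach, as a shift and turn from the pose commanded when the call began, along the tool's axes at that moment, turning the shorter way round; what a row does not reach only later rows make up. Full scale, the value 1, is 300 mm for a shift and 2 pi rad for a turn. A row lasts 1/12 s, in which the tool goes at most 41.7 mm and 7.16 degrees, less where a joint would pass 70% of its speed; a pose out of reach is approached as far as the arm can. A call with a number of a shift or a turn outside -1 to 1 is refused whole. A call with a gripper value outside its range is refused whole. OPENING is the opening in per cent of the stroke, from 0 (shut) to 100 (fully open), set as the call begins (- or left out, the last holds). The fingers move at their own pace and stop on an object; FORCE is the grip in N (left out, the last holds). Time passes only in rows, so rows that repeat a pose let the fingers close. It gives the time, the measured TCP pose, the force, the opening and the grip force at its end, in the units of the state.
- robot.get_obs(): the state, without advancing time (a new reading comes with each control period).
- vision.camera(name): name is "side" or "top" or "wrist"; returns a dict with "frame" (384x512x3 uint8, red, green, blue), "K" (3x3 intrinsics, pixels), "cam_to_world" (4x4, takes a point from camera to world coordinates); the wrist camera has in their place "hand_eye" (4x4, takes a point from camera to tool coordinates, whose origin is the TCP and whose axes are the flange's). Camera axes: x right, y down, z forward; pixel columns grow to the right and rows downward; lengths in m; the calibration is good to about 2 mm. The wrist camera is an equidistant fisheye: a pixel r from the principal point sees the ray r / f radians off the axis. A picture is of the moment at which its call begins: read the wrist's pose just before it. There is no depth.
- job.hand_in(): hands the job in; it is judged then, once.
Trained networks look in the newest picture that a camera, given by its name, has taken for a name from the list of things; names that differ only in an ending like _2 or _b are one class to them, and where a whole thing is asked for, a point or a joint stands for the part that bears it (a point fixed in the world has none). Each returns a list of dicts, best first, with "conf" (0 to 1); they miss things now and then, are a little off and sometimes report something else, mostly with a low value. They report only what shows in the picture. A call takes as long as a camera call. They do not tell look-alikes from the thing itself.
- vision.look_for(camera, label): "point" ([row, column] in pixels, amid what is visible of it).
- vision.outline_of(camera, label): "mask" (384x512 bool, what is visible of it) and "point" ([row, column] in pixels, amid what is visible of it).
The state is a dict: "time": time; "q": joint angles; "joint_velocities": joint speeds; "joint_torque": joint torques, N m; "position": TCP position; "tool_rot": TCP orientation; "ft_force": force on the tool from outside, world axes, zero at the start; "moment": the same for the moment, N m; "grip_width": finger opening in m; "grip_force": force on a finger pad.
Only numpy, scipy, OpenCV 4.12 (cv2) and the standard library are available. Lean on these libraries where they do the work, as an engineer would, in place of code of your own. Each camera call takes 0.05 s, during which the arm holds its last target. There are 200 camera calls.

## Working session

There is one attempt and no reset: what is moved stays moved. The work goes in short steps, Python scripts to look and compute and a shell command to move; the robot and the scene stay as the last step left them, time stands still between calls to the robot, and variables do not carry over. Pictures are saved under pics/ and viewed, at most 10 in all, crops included, and the job is handed in when it is done.

```bash
mkdir -p pics; ls; python3 - <<'E'
from rig import robot,vision,job
import cv2,numpy as np
o=robot.get_obs();print({k:np.round(v,3).tolist() for k,v in o.items()})
ims=[]
for c in["side","top"]:
    d=vision.camera(c);print(c,np.round(d["K"],1).tolist(),np.round(d["cam_to_world"],3).tolist());ims.append(d["frame"])
    for l in["roller","handle","caddy","plinth","face","trim_1","trim_end_1","trim_end_8","pocket"]:
        print(l,[(np.round(r["point"]).tolist(),round(r["conf"],2)) for r in vision.look_for(c,l)][:4])
    cv2.imwrite(f"pics/{c}0.png",cv2.resize(d["frame"][:,:,::-1],(800,600)))
E
```

```text
pics
{'time': 0.0, 'q': [1.028, 0.528, 1.434, -0.0, 1.181, -0.178], 'joint_velocities': [0.0, 0.002, -0.001, 0.001, 0.0, 0.002], 'joint_torque': [0.001, -44.003, -17.66, 0.063, 0.058, -0.0], 'position': [0.222, 0.583, 0.23], 'tool_rot': [0.181, 0.983, -0.001, -0.0], 'ft_force': [0.172, -0.993, 0.042], 'moment': [-0.055, -0.012, 0.036], 'grip_force': 0.0, 'grip_width': 0.087}
side [[432.7, 0.0, 259.8], [0.0, 432.7, 190.2], [0.0, 0.0, 1.0]] [[0.688, -0.42, 0.592, -0.171], [-0.726, -0.394, 0.564, -0.719], [-0.003, -0.818, -0.576, 0.858], [0.0, 0.0, 0.0, 1.0]]
roller [([222.0, 182.0], 0.95), ([186.0, 160.0], 0.86), ([187.0, 191.0], 0.71), ([206.0, 158.0], 0.63)]
handle [([179.0, 192.0], 0.77), ([221.0, 183.0], 0.68), ([186.0, 162.0], 0.52)]
caddy [([205.0, 154.0], 0.76)]
plinth [([292.0, 285.0], 0.84)]
face [([279.0, 289.0], 0.81)]
trim_1 [([183.0, 161.0], 0.38)]
trim_end_1 [([275.0, 291.0], 0.67)]
trim_end_8 [([275.0, 291.0], 0.67)]
pocket [([204.0, 154.0], 0.58)]
top [[475.9, 0.0, 265.9], [0.0, 475.9, 186.2], [0.0, 0.0, 1.0]] [[-0.011, -0.995, 0.094, 0.401], [-1.0, 0.011, -0.005, 0.013], [0.004, -0.094, -0.996, 1.913], [0.0, 0.0, 0.0, 1.0]]
roller [([199.0, 200.0], 0.71), ([231.0, 207.0], 0.59), ([242.0, 242.0], 0.5)]
handle [([232.0, 207.0], 0.66), ([241.0, 240.0], 0.53), ([199.0, 198.0], 0.53)]
caddy [([231.0, 194.0], 0.89), ([192.0, 133.0], 0.37)]
plinth [([232.0, 339.0], 0.74), ([234.0, 207.0], 0.72)]
face [([232.0, 339.0], 0.56)]
trim_1 []
trim_end_1 [([229.0, 336.0], 0.72)]
trim_end_8 [([229.0, 336.0], 0.72)]
pocket [([232.0, 196.0], 0.94), ([232.0, 340.0], 0.43)]
```

View pics/side0.png

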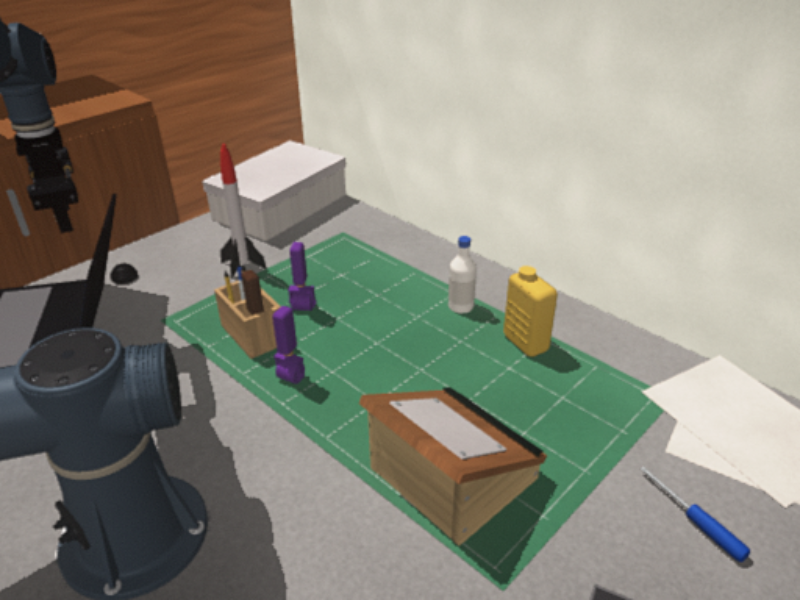

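View pics/top0.png

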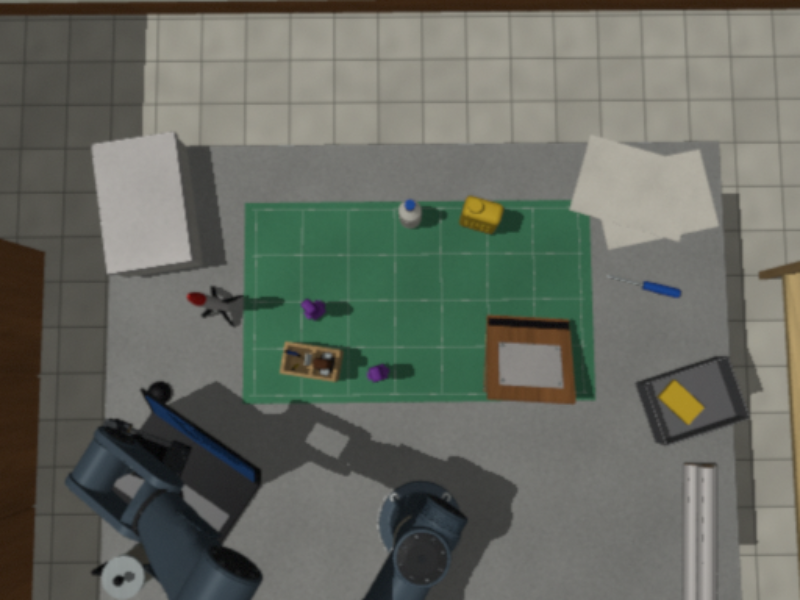

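The side view shows the caddy at about (250,315) with a dark-brown handle at (253,290). Two purple look-alikes stand at (298,275) and (287,345), and the plinth is at (455,455). In the top view the brown handle is at (325,363), the purple ones are at (313,310) and (377,373), and the black trim is on the plinth's far edge at (528,323). The one meant is the brown-handled roller in the caddy, because the description says dark wooden handle and not purple. I'll confirm that in a crop and fit the poses.

```bash
cat > h.py <<'E'
import numpy as np,cv2
from scipy.optimize import minimize
from scipy.spatial.transform import Rotation as R
from rig import robot,vision,job
def proj(d,P):
    T=np.linalg.inv(d["cam_to_world"]);p=np.atleast_2d(P)@T[:3,:3].T+T[:3,3]
    p=p@np.asarray(d["K"]).T;return p[:,:2]/p[:,2:]
def ray(d,rc):
    v=np.linalg.inv(d["K"])@[rc[1],rc[0],1.];M=np.asarray(d["cam_to_world"]);return M[:3,3],M[:3,:3]@v
def atz(d,rc,z):
    o,v=ray(d,rc);return o+v*(z-o[2])/v[2]
def tri(rays):
    A=0;b=0
    for o,v in rays:
        v=v/np.linalg.norm(v);M=np.eye(3)-np.outer(v,v);A=A+M;b=b+M@o
    return np.linalg.solve(A,b)
def hullmask(uv,s=4):
    m=np.zeros((384*s,512*s),np.uint8);cv2.fillConvexPoly(m,cv2.convexHull(np.round((uv+.5)*s).astype(np.int32)),1)
    return m>0
def fit(obs,pts,x0):
    obs=[(d,cv2.resize(m.astype(np.uint8),None,fx=4,fy=4,interpolation=0)>0) for d,m in obs]
    def c(x):
        P=pts@R.from_euler('z',x[2]).as_matrix().T+[x[0],x[1],0];t=0
        for d,m in obs:
            h=hullmask(proj(d,P));t-=(h&m).sum()/(h|m).sum()
        return t
    x0=np.array(x0);r=None
    for s in(.02,.005):
        r=minimize(c,x0,method='Nelder-Mead',options=dict(initial_simplex=np.vstack([x0]+[x0+s*np.array(v) for v in([1,0,0],[0,1,0],[0,0,5])]),maxiter=150));x0=r.x
    return r.x,r.fun
E
python3 - <<'E'
from h import *
D={c:vision.camera(c) for c in("side","top")}
def mk(l,n=0):
    out=[]
    for c in D:
        r=vision.outline_of(c,l)
        print(l,c,[(np.round(q["point"]).tolist(),round(q["conf"],2),int(q["mask"].sum())) for q in r][:4])
        if r: out.append((D[c],r[0]["mask"],c))
    return out
c30,s30=np.cos(np.pi/6),.5
face=np.array([[-.1+u*c30,y,.05+u*s30] for u in(0,.23) for y in(-.103,.103)])
pl=np.vstack([face,[[x,y,0] for x in(-.1,.1) for y in(-.103,.103)]])
box=np.array([[x,y,z] for x in(-.039,.039) for y in(-.033,.103) for z in(0,.093)])
for l,P,x0 in(("plinth",pl,(.42,-.13,np.pi)),("face",face,(.42,-.13,np.pi)),("caddy",box,(.42,.2,-.08))):
    o=mk(l)
    print(l,'both',fit([q[:2] for q in o],P,x0))
    for q in o: print('  ',q[2],fit([q[:2]],P,x0))
    if l=="caddy":print([q[1].nonzero()[0].min() for q in o])
for l in("roller","handle"): mk(l)
h=tri([ray(D["side"],(186,160.5)),ray(D["top"],(231,207))]);print('handle tri',h)
for n in("glue","canister","rocket"):
    o=[vision.look_for(c,n)[0]["point"] for c in D];print(n,tri([ray(D[c],p) for c,p in zip(D,o)]))
f=D["side"]["frame"][150:250,110:230,::-1];g=D["top"]["frame"][200:265,170:270,::-1]
cv2.imwrite("pics/crop1.png",np.vstack([cv2.resize(f,(420,350),interpolation=2),cv2.resize(g,(420,240),interpolation=2)]))
E
```

```text
plinth side [([291.0, 285.0], 0.7, 7182)]
plinth top [([232.0, 336.0], 0.62, 3018)]
plinth both (array([ 0.40861475, -0.26872529,  3.08708703]), np.float64(-1.8728439671017776))
   side (array([ 0.41549546, -0.26652427,  3.09125471]), np.float64(-0.9280958829682849))
   top (array([ 0.40765489, -0.26956628,  3.0771318 ]), np.float64(-0.9554419431758477))
face side [([276.0, 290.0], 0.66, 3903), ([276.0, 326.0], 0.51, 48)]
face top [([231.0, 338.0], 0.9, 2978), ([193.0, 133.0], 0.63, 315), ([230.0, 193.0], 0.24, 647)]
face both (array([ 0.40361496, -0.26831834,  3.04653581]), np.float64(-1.7548067208069154))
   side (array([ 0.39602631, -0.2748143 ,  3.0169253 ]), np.float64(-0.8667949676331652))
   top (array([ 0.40765298, -0.26618945,  3.06887387]), np.float64(-0.9678661087866108))
caddy side [([206.0, 158.0], 0.6, 1225)]
caddy top [([231.0, 193.0], 0.59, 583)]
caddy both (array([ 0.39562491,  0.23351918, -0.19197702]), np.float64(-1.4326769437177118))
   side (array([ 0.39105803,  0.22998199, -0.2085603 ]), np.float64(-0.7286944433718191))
   top (array([ 0.39810931,  0.23358226, -0.17037698]), np.float64(-0.7283766844249452))
[np.int64(169), np.int64(219)]
roller side [([224.0, 182.0], 0.86, 721), ([187.0, 159.0], 0.78, 298), ([184.0, 191.0], 0.58, 506), ([274.0, 327.0], 0.41, 8)]
roller top [([232.0, 208.0], 0.64, 140), ([196.0, 203.0], 0.42, 143), ([236.0, 239.0], 0.41, 141)]
handle side [([179.0, 190.0], 0.88, 508), ([225.0, 185.0], 0.77, 720), ([184.0, 162.0], 0.51, 277), ([294.0, 286.0], 0.16, 7327)]
handle top [([201.0, 199.0], 0.71, 160), ([233.0, 206.0], 0.59, 144), ([139.0, 264.0], 0.49, 209)]
handle tri [0.40017724 0.22911269 0.12347161]Traceback (most recent call last):
  File "<stdin>", line 22, in <module>
IndexError: list index out of range
```

```bash
python3 - <<'E'
from h import *
D={c:vision.camera(c) for c in("side","top")}
for n in("glue","canister","rocket"):
    o=[vision.look_for(c,n) for c in D]
    if all(o): print(n,tri([ray(D[c],p[0]["point"]) for c,p in zip(D,o)]))
f=D["side"]["frame"][150:250,110:230,::-1];g=D["top"]["frame"][200:265,170:270,::-1]
cv2.imwrite("pics/crop1.png",np.vstack([cv2.resize(f,(420,350),interpolation=2),cv2.resize(g,(420,240),interpolation=2)]))
o=robot.get_obs();M=R.from_quat(o["tool_rot"]).as_matrix()
print("shift to .40,.23,.33 tool axes:",M.T@(np.array([.36,.24,.33])-o["position"])/.3, "turn",-(79-69.1)/360)
E
```

```text
glue [0.77017818 0.00814057 0.07070925]
canister [ 0.77689324 -0.14736782  0.05885781]
rocket [0.54561632 0.51282967 0.09040647]
shift to .40,.23,.33 tool axes: [-0.83687948 -0.90873289 -0.33150245] turn -0.027500000000000017
```

View pics/crop1.png

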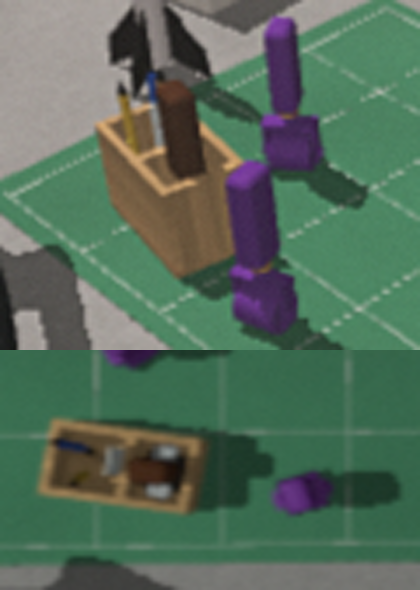

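The crop shows the brown handle rising from the caddy's front pocket at crop (182,130). It is the only non-purple roller, so it is the one meant. It leans toward the pens, with the grey rule close to it. I'll move above it for a wrist view.

```bash
python3 -m handwheel '[[0,0,-0.13,-0.01],[0,0,-0.26,-0.02],[-0.11,-0.12,-0.33,-0.028],[-0.22,-0.24,-0.33,-0.028],[-0.32,-0.35,-0.33,-0.028],[-0.42,-0.46,-0.33,-0.028],[-0.52,-0.57,-0.33,-0.028],[-0.62,-0.68,-0.33,-0.028],[-0.72,-0.79,-0.33,-0.028],[-0.8,-0.88,-0.33,-0.028],[-0.837,-0.909,-0.33,-0.028],[-0.837,-0.909,-0.33,-0.028],[-0.837,-0.909,-0.33,-0.028]]' 80 20
python3 - <<'E'
from h import *
o=robot.get_obs();d=vision.camera("wrist");print(o["position"],o["tool_rot"],o["ft_force"],d["K"],np.round(d["hand_eye"],4).tolist())
for l in("roller","handle","caddy","pocket"):
    print(l,[(np.round(r["point"],1).tolist(),round(r["conf"],2)) for r in vision.look_for("wrist",l)][:4])
cv2.imwrite("pics/w1.png",cv2.resize(d["frame"][:,:,::-1],(800,600)))
E
```

```text
time: 3.13
position: [0.361, 0.2381, 0.3298]
tool_rot: [0.097, 0.995, 0.0, 0.0]
ft_force: [-0.4, 0.7, -1.2]
grip_width: 0.0694
grip_force: 0.0
[0.36104194 0.23814562 0.32981946] [9.66740998e-02 9.95316034e-01 2.64829859e-04 2.01935566e-04] [-0.43262133  0.73038358 -1.19078391] [[297.31863964   0.         262.39938281]
 [  0.         297.31863964 190.32174679]
 [  0.           0.           1.        ]] [[-0.001, -0.9573, -0.2892, 0.0795], [1.0, -0.0009, -0.0006, 0.0003], [0.0003, -0.2892, 0.9573, -0.1533], [0.0, 0.0, 0.0, 1.0]]
roller [([192.4, 172.0], 0.9), ([197.7, 266.1], 0.72), ([256.6, 295.0], 0.58), ([213.2, 29.6], 0.52)]
handle [([250.7, 301.0], 0.94), ([190.4, 172.4], 0.61), ([194.2, 260.6], 0.57)]
caddy [([179.9, 300.4], 0.73)]
pocket [([179.4, 296.4], 0.81)]
```

View pics/w1.png

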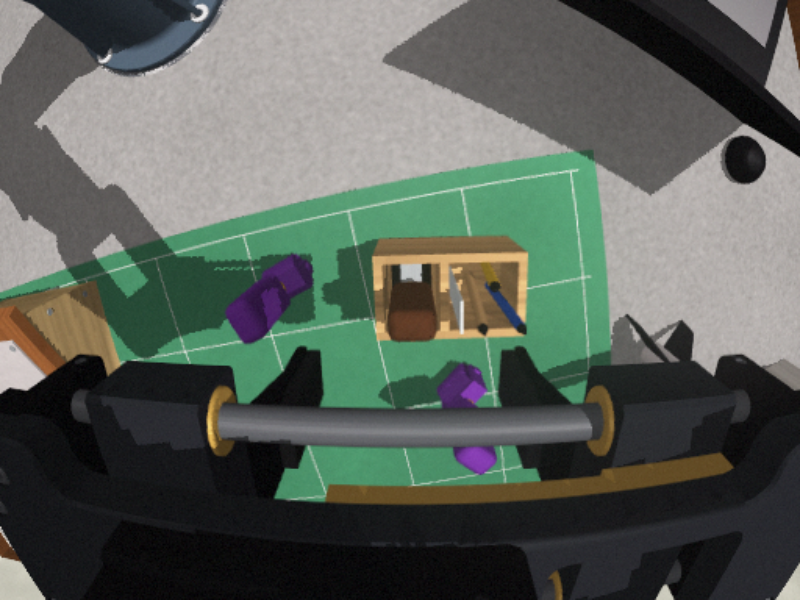

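The wrist view shows the caddy rim spanning about (374–527, 256–340). The brown handle top is at (411,325), centred over its pocket, and the rule is at (457,305), just past the partition. Next I'll fit the caddy and handle numerically.

```bash
cat >> h.py <<'E'
def wproj(d,o,P):
    M=R.from_quat(o["tool_rot"]).as_matrix();H=np.asarray(d["hand_eye"]);K=np.asarray(d["K"])
    p=(np.atleast_2d(P)-o["position"])@M;p=(p-H[:3,3])@H[:3,:3]
    r=np.hypot(p[:,0],p[:,1]);th=np.arctan2(r,p[:,2]);s=np.where(r>1e-9,th/r,0)
    return np.c_[K[0,0]*s*p[:,0]+K[0,2],K[1,1]*s*p[:,1]+K[1,2]]
def wray(d,o,uv):
    M=R.from_quat(o["tool_rot"]).as_matrix();H=np.asarray(d["hand_eye"]);K=np.asarray(d["K"])
    a=(np.array(uv)-K[:2,2])/K[0,0];t=np.hypot(*a);v=np.r_[a/t*np.sin(t),np.cos(t)]
    return o["position"]+M@H[:3,3],M@H[:3,:3]@v
def wz(d,o,uv,z):
    c,v=wray(d,o,uv);return c+v*(z-c[2])/v[2]
E
python3 - <<'E'
from h import *
o=robot.get_obs();d=vision.camera("wrist");f=d["frame"].astype(int)
r=vision.outline_of("wrist","caddy");m=r[0]["mask"].astype(np.uint8);print(r[0]["conf"],m.sum())
hsv=cv2.cvtColor(d["frame"],cv2.COLOR_RGB2HSV)
# brown dark handle in window
w=np.zeros_like(m);w[175:222,240:290]=1
R_,G,B=f[...,0],f[...,1],f[...,2]
br=((R_<125)&(R_>1.35*G)&(G>=B-3)&(R_>40)&(w>0)).astype(np.uint8)
n,lab,st,_=cv2.connectedComponentsWithStats(br);k=1+st[1:,4].argmax();br=lab==k;print('brown',st[k])
hull=np.zeros_like(m);c=max(cv2.findContours(m,0,1)[0],key=cv2.contourArea);cv2.fillConvexPoly(hull,cv2.convexHull(c),1);print(cv2.convexHull(c)[:,0].tolist())
box=np.array([[x,y,z] for x in(-.039,.039) for y in(-.033,.103) for z in(0,.093)])
big=lambda a:cv2.resize(a.astype(np.uint8),None,fx=4,fy=4,interpolation=0)>0
def nm(c,x0,s):
    x0=np.array(x0,float)
    for k in(1,.3): x0=minimize(c,x0,method='Nelder-Mead',options=dict(initial_simplex=np.vstack([x0,x0+k*np.diag(s)]))).x
    return x0,c(x0)
H=big(hull|br)
# union of caddy box and handle, joint fit
Bm=big(br);hd=np.array([[x,y,z] for x in(-.013,.013) for y in(-.018,.018) for z in(.09,.16)])
def parts(x):
    Rz=R.from_euler('z',x[2]).as_matrix();t=np.array([x[0],x[1],0])
    L=hd@R.from_euler('x',x[3]).as_matrix().T+[x[4],0,.009]
    L[:,1]+=-.02*0+x[5]
    return box@Rz.T+t,L@Rz.T+t
def cost(x):
    b,h=parts(x);hb=hullmask(wproj(d,o,b));hh=hullmask(wproj(d,o,h));u=hb|hh
    return -(u&H).sum()/(u|H).sum()-(hh&Bm).sum()/(hh|Bm).sum()
x,c=nm(cost,[.40,.233,-.15,0,0,0],[.01,.01,.05,.05,.004,.005]);b,h=parts(x);print(np.round(x,4),c)
print('handle top centre',h[[1,3,5,7]].mean(0),'at z.09',h[[0,2,4,6]].mean(0))
M=R.from_quat(o["tool_rot"]).as_matrix();print('tool y yaw deg',np.degrees(np.arctan2(M[1,1],M[0,1])),'caddy y yaw',90+np.degrees(x[2]))
print('to handle top: ',M.T@(h[[1,3,5,7]].mean(0)-o["position"]))
print(wz(d,o,[457*.64,325*.64],.11),'rule')
E
```

```text
0.71 4934
brown [246 183  31  37 795]
[[318, 152], [322, 153], [324, 154], [331, 160], [335, 164], [335, 172], [333, 216], [307, 218], [246, 219], [240, 219], [239, 218], [238, 212], [237, 191], [236, 169], [236, 165], [240, 155], [241, 154], [266, 153], [316, 152]]
[ 0.3989  0.2317 -0.1624  0.0162 -0.0027  0.0028] -1.6466572805563149
handle top centre [0.39625165 0.23236728 0.16897906] at z.09 [0.39643476 0.23348487 0.09898822]
tool y yaw deg 79.39328775830997 caddy y yaw 80.6955402154734
to handle top:  [-0.03802985 -0.00183729  0.16050096]
[0.42347862 0.27018863 0.11      ] rule
```

```bash
python3 -m handwheel '[[-0.06,-0.011,0.1,-0.0036],[-0.127,-0.011,0.2,-0.0036],[-0.127,-0.011,0.33,-0.0036],[-0.127,-0.011,0.43,-0.0036],[-0.127,-0.011,0.5,-0.0036],[-0.127,-0.011,0.56,-0.0036],[-0.127,-0.011,0.6,-0.0036],[-0.127,-0.011,0.633,-0.0036],[-0.127,-0.011,0.633,-0.0036],[-0.127,-0.011,0.633,-0.0036]]' 52 20
python3 - <<'E'
from h import *
d=vision.camera("wrist");cv2.imwrite("pics/w2.png",cv2.resize(d["frame"][:,:,::-1],(800,600)))
E
```

```text
time: 4.32
position: [0.3964, 0.2302, 0.1393]
tool_rot: [0.082, 0.997, -0.0, -0.001]
ft_force: [0.3, -0.9, 0.5]
grip_width: 0.045
grip_force: 0.0
```

View pics/w2.png

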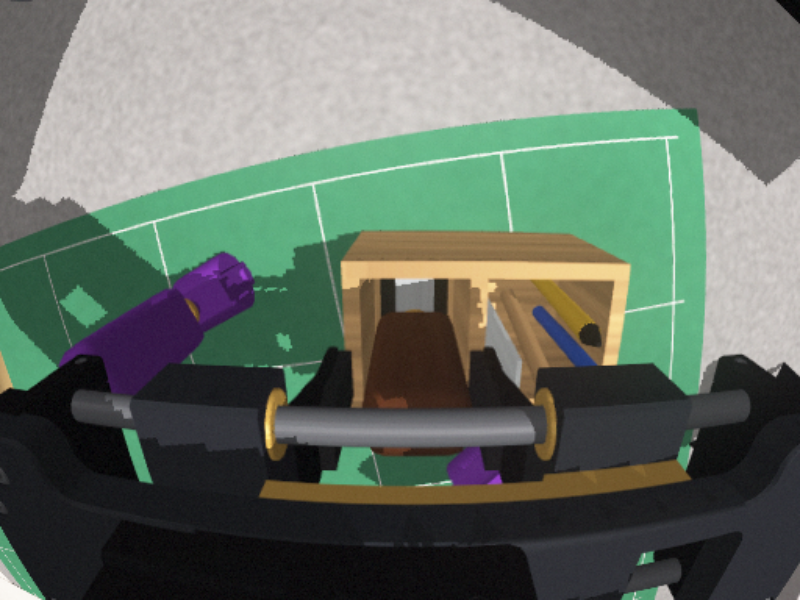

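The handle sits between the open fingers at (420,380), clear of the rule. Grip and lift 55 mm. The fork will still be in the pocket, so I can use the pocket wall to pivot the roller about the pads.

```bash
python3 -m handwheel '[[0,0,0,0],[0,0,0,0],[0,0,0,0],[0,0,0,0],[0,0,-0.03,0],[0,0,-0.08,0],[0,0,-0.13,0],[0,0,-0.18,0],[0,0,-0.18,0],[0,0,-0.18,0]]' 0 25
```

```text
time: 5.2
position: [0.3969, 0.2295, 0.1942]
tool_rot: [0.083, 0.997, 0.0, 0.001]
ft_force: [0.2, 0.2, -4.0]
grip_width: 0.0361
grip_force: 24.8
```

```bash
python3 -m handwheel '[[-0.02,0,0,0],[-0.04,0,0,0],[-0.06,0,0,0],[-0.08,0,0,0],[-0.1,0,0,0],[-0.12,0,0,0],[-0.12,0,0,0]]'
python3 - <<'E'
from h import *
o=robot.get_obs();d=vision.camera("wrist");print(o["moment"],o["grip_force"]);cv2.imwrite("pics/w3.png",cv2.resize(d["frame"][:,:,::-1],(800,600)))
E
```

```text
time: 5.78
position: [0.4334, 0.2231, 0.1932]
tool_rot: [0.083, 0.997, -0.0, -0.0]
ft_force: [-3.0, -0.9, -3.8]
grip_width: 0.0359
grip_force: 25.0
[-0.04878552  0.48489293  0.01474015] 24.998665556995547
```

View pics/w3.png

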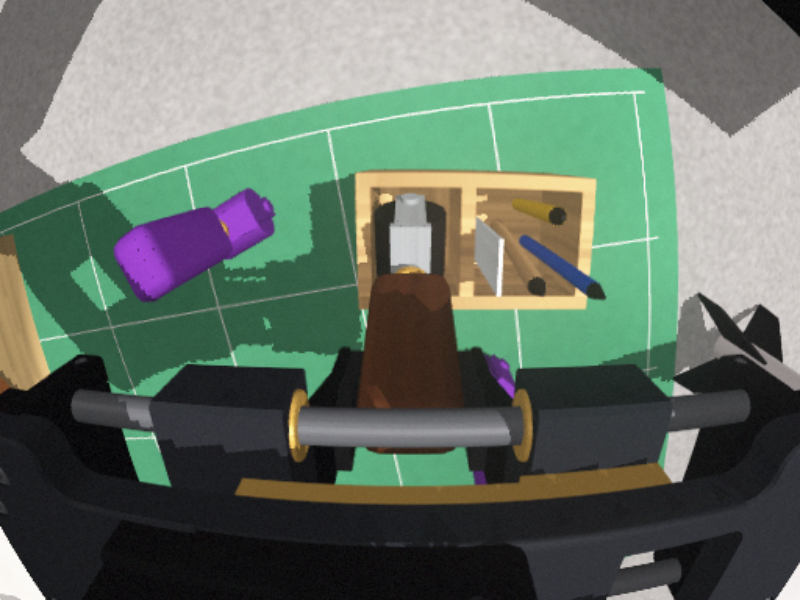

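The roller is pivoting as planned: the handle leans away from the robot while the wheel stays in the pocket at (410,240), and it takes only 3 N. I'll finish the tilt, then lift out.

```bash
python3 -m handwheel '[[-0.02,0,0,0],[-0.04,0,0,0],[-0.06,0,0,0],[-0.08,0,0,0],[-0.1,0,0,0],[-0.113,0,0,0],[-0.113,0,0,0],[-0.113,0,-0.1,0],[-0.113,0,-0.2,0],[-0.113,0,-0.3,0],[-0.113,0,-0.35,0],[-0.113,0,-0.35,0]]' - 25
python3 - <<'E'
from h import *
S=vision.camera("side");T=vision.camera("top");o=robot.get_obs();d=vision.camera("wrist");print(o["position"],o["ft_force"])
for c in("side","wrist"):
    print(c,[(np.round(r["point"]).tolist(),round(r["conf"],2)) for r in vision.look_for(c,"roller")])
cv2.imwrite("pics/c3.png",np.vstack([cv2.resize(S["frame"][80:210,90:270,::-1],(554,400),interpolation=2)]))
np.savez("w3.npz",f=d["frame"])
E
```

```text
time: 6.83
position: [0.4709, 0.2188, 0.3039]
tool_rot: [0.082, 0.997, 0.002, 0.008]
ft_force: [1.8, -0.2, -2.7]
grip_width: 0.0359
grip_force: 25.0
[0.46724436 0.21799743 0.29935173] [-0.19817114 -0.34678412 -3.64382979]
side [([150.0, 167.0], 0.9), ([224.0, 182.0], 0.58), ([185.0, 191.0], 0.56)]
wrist [([110.0, 157.0], 0.97), ([212.0, 304.0], 0.83), ([190.0, 263.0], 0.66)]
```

View pics/c3.png

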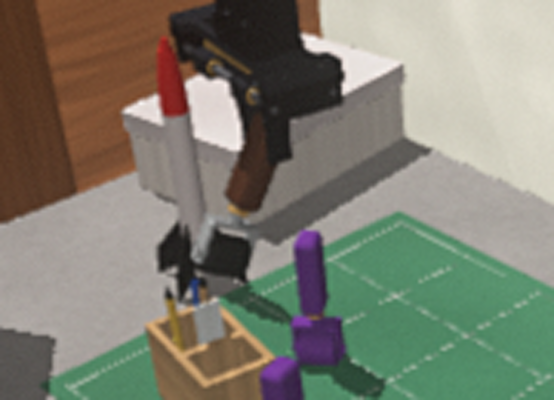

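The crop shows the roller clear of the caddy and held tilted: handle at (255,165), wheel at (225,250), leaning back toward the robot. I'll measure the tilt.

```bash
cat >> h.py <<'E'
def boxp(a,b,c): return np.array([[x,y,z] for x in a for y in b for z in c])
ROL=[boxp((-.013,.013),(-.018,.018),(.07,.125)),boxp((-.026,.026),(-.012,.012),(.015,.05)),
 np.array([[x,.02*np.cos(t),.02+.02*np.sin(t)] for x in(-.02,.02) for t in np.linspace(0,6.28,24)])]
def rpose(x,o): # tilt, grip roller z, x offset -> roller pose in world (Rw, origin)
    M=R.from_quat(o["tool_rot"]).as_matrix();th=x[0]
    zr=np.array([-np.sin(th),0,-np.cos(th)]);xr=np.array([-np.cos(th),0,np.sin(th)]);yr=np.cross(zr,xr)
    org=np.array([0,0,-.011])-zr*x[1]-xr*x[2]
    return M@np.c_[xr,yr,zr],o["position"]+M@org
def rfit(o,views,x0=(.52,.141,0)):
    def c(x):
        Rw,t=rpose(x,o);s=0
        for pf,m in views:
            u=0
            for P in ROL: u=u|hullmask(pf(P@Rw.T+t),2)
            s-=(u&m).sum()/(u|m).sum()
        return s
    x0=np.array(x0)
    for k in(1,.3): x0=minimize(c,x0,method='Nelder-Mead',options=dict(initial_simplex=np.vstack([x0,x0+k*np.diag([.1,.01,.005])]))).x
    return x0,c(x0)
def near(c,l,uv):
    r=vision.outline_of(c,l);r=[q for q in r if np.hypot(q["point"][1]-uv[0],q["point"][0]-uv[1])<25]
    return cv2.resize(r[0]["mask"].astype(np.uint8),None,fx=2,fy=2,interpolation=0)>0 if r else None
def measure():
    o=robot.get_obs();D={c:vision.camera(c) for c in("side","wrist")}
    pf={"side":lambda P:proj(D["side"],P),"wrist":lambda P:wproj(D["wrist"],o,P)};V=[]
    Rw,t=rpose((.52,.141,0),o);ctr=Rw@[0,0,.05]+t
    for c in pf:
        m=near(c,"roller",pf[c](ctr)[0])
        if m is not None: V.append((pf[c],m));x,f=rfit(o,[V[-1]]);print(c,np.degrees(x[0]).round(1),x.round(4),f)
    x,f=rfit(o,V);print('both',np.degrees(x[0]).round(1),x.round(4),f);return o,x
E
python3 - <<'E'
from h import *
measure()
E
```

```text
side 29.0 [0.5068 0.1467 0.002 ] -0.7607260726072608
both 29.0 [0.5068 0.1467 0.002 ] -0.7607260726072608
```

The tilt is 29° against the 30° wanted. Moving over to the plinth.

```bash
python3 -m handwheel '[[0,0,-0.1,0],[-0.01,-0.03,-0.15,0],[-0.03,-0.1,-0.15,0],[-0.06,-0.2,-0.15,0],[-0.1,-0.3,-0.15,0],[-0.14,-0.4,-0.15,0],[-0.17,-0.5,-0.15,0],[-0.2,-0.6,-0.15,0],[-0.24,-0.7,-0.15,0],[-0.27,-0.8,-0.15,0]]' - 40
python3 -m handwheel '[[-0.04,-0.1,0,0],[-0.08,-0.2,0,-0.006],[-0.12,-0.3,0,-0.012],[-0.15,-0.4,0,-0.0167],[-0.19,-0.5,0,-0.0167],[-0.22,-0.6,0,-0.0167],[-0.25,-0.7,0,-0.0167],[-0.27,-0.77,0,-0.0167],[-0.27,-0.77,0,-0.0167],[-0.27,-0.77,0,-0.0167]]'
python3 - <<'E'
from h import *
o=robot.get_obs();d=vision.camera("wrist")
cv2.imwrite("pics/w4.png",cv2.resize(d["frame"][:,:,::-1],(800,600)))
for l in("face","plinth","trim_1","trim_end_1"):
    print(l,[(np.round(r["point"]).tolist(),round(r["conf"],2),r["mask"].sum()) for r in vision.outline_of("wrist",l)][:3])
for yaw,x,y in((3.08,.408,-.269),):
  for u in(0,.067-.010,.172,-.024,.206):
   for v in(-.103,.103):
    P=np.array([-.0792+u*.866,v,.062+u*.5]);P=R.from_euler('z',yaw).apply(P)+[x,y,0];print(u,v,(wproj(d,o,P)[0]*800/512).round())
E
```

```text
time: 8.12
position: [0.5066, -0.0336, 0.3432]
tool_rot: [0.083, 0.997, 0.0, 0.0]
ft_force: [1.4, -0.0, -2.7]
grip_width: 0.036
grip_force: 40.0
time: 8.95
position: [0.5478, -0.2743, 0.3423]
tool_rot: [0.031, 1.0, 0.001, -0.001]
ft_force: [0.2, 0.6, -3.7]
grip_width: 0.0359
grip_force: 40.0
face [([54.0, 261.0], 0.64, np.int64(19041)), ([285.0, 435.0], 0.4, np.int64(368))]
plinth [([56.0, 258.0], 0.83, np.int64(18842))]
trim_1 [([124.0, 202.0], 0.77, np.int64(199)), ([122.0, 214.0], 0.62, np.int64(202)), ([124.0, 304.0], 0.58, np.int64(256))]
trim_end_1 [([56.0, 258.0], 0.6, np.int64(18898)), ([189.0, 262.0], 0.17, np.int64(9152))]
0 -0.103 [515. 183.]
0 0.103 [297. 184.]
0.057 -0.103 [523. 130.]
0.057 0.103 [288. 131.]
0.172 -0.103 [540.   2.]
0.172 0.103 [270.   4.]
-0.024 -0.103 [512. 204.]
-0.024 0.103 [300. 205.]
0.206 -0.103 [544. -39.]
0.206 0.103 [265. -37.]
```

View pics/w4.png

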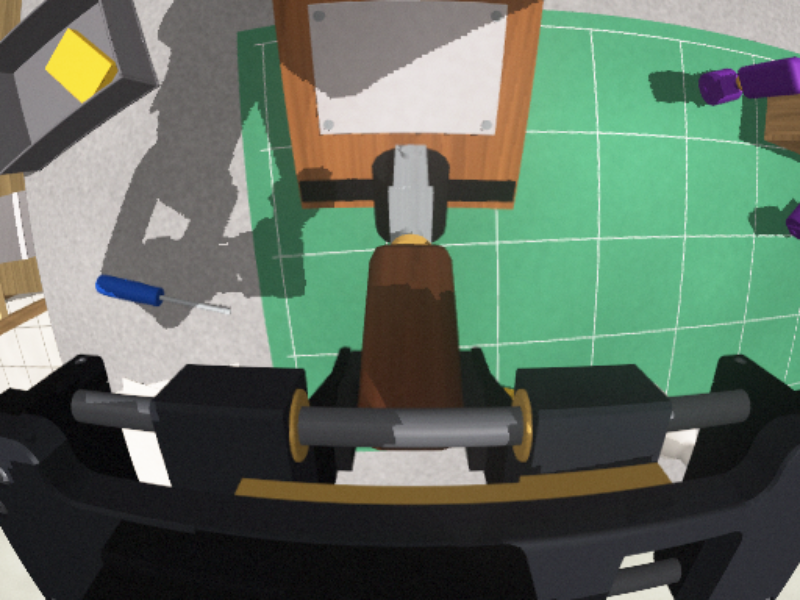

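The wrist view shows the board's lower corners at (303,208) and (514,207), within 3 px of the prediction. The trim lies along (300–517, 190), square to the tool, with the wheel hovering in front of it. The correction is about +2 mm in both x and y.

```bash
cat >> h.py <<'E'
PL=(.4105,-.267,3.08)
def target(v,out,u=0.,tilt=.5236,gz=.1467,gx=.002):
    "TCP for wheel at face y=v, u up-slope, 'out' m above seated trim top"
    z=np.array([-np.sin(tilt),0,np.cos(tilt)]);x=np.array([np.cos(tilt),0,np.sin(tilt)])
    n=np.array([-.5,0,.866]);s=np.array([.866,0,.5])
    p=np.array([-.0792,v,.062])+s*u+n*(.003+out)+z*gz-x*gx+[0,0,-.011]
    return R.from_euler('z',PL[2]).apply(p)+[PL[0],PL[1],0]
def rel(t):
    o=robot.get_obs();M=R.from_quat(o["tool_rot"]).as_matrix();return np.round(M.T@(t-o["position"])/.3,4)
E
python3 - <<'E'
from h import *
for v,out in((-.088,.03),(-.088,.006),(-.088,0)): print(v,out,target(v,out),rel(target(v,out)))
E
```

```text
-0.088 0.03 [ 0.58637509 -0.18967915  0.20562383] [-0.1117  0.2808  0.4601]
-0.088 0.006 [ 0.57439785 -0.1889405   0.18483983] [-0.0717  0.2808  0.5294]
-0.088 0 [ 0.57140353 -0.18875584  0.17964383] [-0.0617  0.2809  0.5467]
```

```bash
python3 -m handwheel '[[-0.04,0.1,0,0],[-0.08,0.2,0,0],[-0.112,0.28,0,0],[-0.112,0.28,0.1,0],[-0.112,0.28,0.2,0],[-0.112,0.28,0.3,0],[-0.112,0.28,0.4,0],[-0.112,0.28,0.46,0],[-0.092,0.28,0.495,0],[-0.079,0.28,0.518,0],[-0.079,0.28,0.518,0],[-0.079,0.28,0.518,0]]' - 60
python3 - <<'E'
from h import *
measure();print(rel(target(-.088,0)))
S=vision.camera("side");d=vision.camera("wrist")
cv2.imwrite("pics/c5.png",np.hstack([cv2.resize(S["frame"][200:320,260:400,::-1],(420,360),interpolation=2),cv2.resize(d["frame"][60:180,190:320,::-1],(380,360),interpolation=2)]))
E
```

```text
time: 10.2
position: [0.5771, -0.1905, 0.1888]
tool_rot: [0.03, 1.0, -0.0, 0.0]
ft_force: [0.4, -0.4, -4.2]
grip_width: 0.0353
grip_force: 60.0
side 28.1 [0.4896 0.1462 0.0026] -0.75
both 28.1 [0.4896 0.1462 0.0026] -0.75
[0.022  0.0069 0.0334]
```

View pics/c5.png

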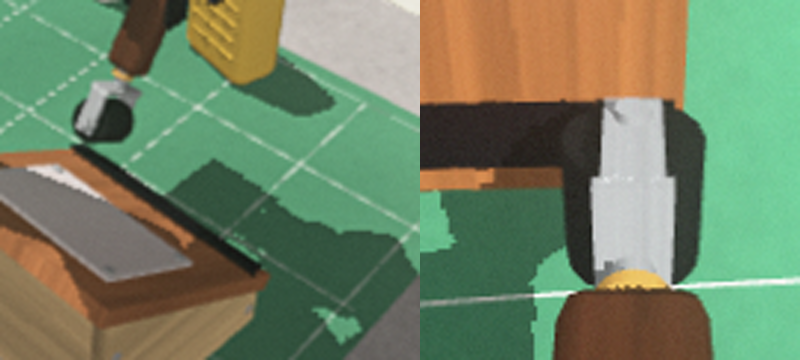

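The crop shows the wheel parallel to the slope and just above the end of the strip. I'll press on gently.

```bash
python3 -m handwheel '[[0.004,0.004,0.007,0],[0.009,0.006,0.014,0],[0.012,0.007,0.019,0],[0.015,0.007,0.023,0],[0.015,0.007,0.023,0],[0.015,0.007,0.023,0]]'
python3 -m handwheel '[[0.002,0,0.003,0],[0.004,0,0.006,0],[0.006,0,0.009,0],[0.006,0,0.009,0]]'
```

```text
time: 11.0
position: [0.5723, -0.1884, 0.1812]
tool_rot: [0.03, 1.0, 0.0, -0.0]
ft_force: [0.8, -0.4, -4.2]
grip_width: 0.0357
grip_force: 60.0
time: 11.33
position: [0.5719, -0.189, 0.1799]
tool_rot: [0.03, 1.0, -0.001, 0.002]
ft_force: [2.3, 0.1, 3.7]
grip_width: 0.0356
grip_force: 60.0
```

```bash
python3 -m handwheel '[[0.002,0,0.003,0],[0.004,0,0.006,0],[0.006,0,0.009,0],[0.006,0,0.009,0]]';python3 -m handwheel '[[0.002,0,0.003,0],[0.004,0,0.006,0],[0.004,0,0.006,0],[0.004,0,0.006,0]]'
```

```text
time: 11.67
position: [0.5706, -0.189, 0.1774]
tool_rot: [0.03, 1.0, -0.001, 0.002]
ft_force: [3.1, -0.5, 7.2]
grip_width: 0.0357
grip_force: 60.0
time: 12.0
position: [0.5707, -0.1895, 0.1772]
tool_rot: [0.03, 1.0, -0.002, 0.004]
ft_force: [3.7, 0.5, 11.8]
grip_width: 0.0354
grip_force: 60.0
```

```bash
python3 -m handwheel '[[0.002,0,0.003,0],[0.004,0,0.006,0],[0.006,0,0.01,0],[0.006,0,0.01,0]]'
python3 - <<'E'
from h import *
o=robot.get_obs();print(o["position"],o["ft_force"],o["moment"]);measure()
E
```

```text
time: 12.33
position: [0.5716, -0.1903, 0.1764]
tool_rot: [0.03, 1.0, -0.003, 0.007]
ft_force: [6.3, 0.5, 19.3]
grip_width: 0.0355
grip_force: 60.0
[ 0.57161733 -0.19025599  0.17637391] [ 6.28427158  0.53040054 19.32450436] [ 0.18198292 -0.50518612 -0.03136229]
side 27.9 [0.4865 0.1472 0.0026] -0.7348081769812378
both 27.9 [0.4865 0.1472 0.0026] -0.7348081769812378
```

About 23 N square to the board and seated. Now I'll roll along.

```bash
python3 -m handwheel '[[0,-0.015,0,0],[0,-0.03,0,0],[0,-0.045,0,0],[0,-0.06,0,0],[0,-0.075,0,0],[0,-0.09,0,0],[0,-0.105,0,0],[0,-0.12,0,0],[0,-0.135,0,0],[0,-0.15,0,0],[0,-0.165,0,0],[0,-0.18,0,0]]'
```

```text
time: 13.53
position: [0.5686, -0.2434, 0.1761]
tool_rot: [0.031, 0.999, -0.002, 0.008]
ft_force: [9.0, 4.7, 17.5]
grip_width: 0.0354
grip_force: 60.1
```

```bash
python3 -m handwheel '[[0.001,-0.02,0.002,0],[0.002,-0.04,0.003,0],[0.002,-0.06,0.003,0],[0.002,-0.08,0.003,0],[0.002,-0.1,0.003,0],[0.002,-0.12,0.003,0],[0.002,-0.14,0.003,0],[0.002,-0.16,0.003,0],[0.002,-0.18,0.003,0],[0.002,-0.2,0.003,0]]';python3 -m handwheel '[[0,-0.02,0,0],[0,-0.04,0,0],[0,-0.06,0,0],[0,-0.08,0,0],[0,-0.1,0,0],[0,-0.12,0,0],[0,-0.14,0,0],[0,-0.16,0,0],[0,-0.18,0,0],[0,-0.19,0,0]]'
```

```text
time: 14.37
position: [0.5647, -0.3033, 0.176]
tool_rot: [0.031, 0.999, -0.002, 0.008]
ft_force: [8.6, 1.1, 18.7]
grip_width: 0.0359
grip_force: 60.0
time: 15.2
position: [0.5609, -0.3618, 0.1759]
tool_rot: [0.031, 0.999, -0.004, 0.008]
ft_force: [8.2, -0.3, 15.5]
grip_width: 0.0355
grip_force: 60.0
```

```bash
python3 -m handwheel '[[0.002,-0.01,0.003,0],[0.003,-0.02,0.005,0],[0.003,-0.02,0.005,0],[0.003,0,0.005,0],[0.003,0.03,0.005,0],[0.003,0.06,0.005,0],[0.003,0.09,0.005,0],[0.003,0.12,0.005,0],[0.003,0.15,0.005,0],[0.003,0.18,0.005,0],[0.003,0.21,0.005,0],[0.003,0.24,0.005,0],[0.003,0.27,0.005,0],[0.003,0.3,0.005,0]]';python3 -m handwheel '[[0,0.03,0,0],[0,0.06,0,0],[0,0.09,0,0],[0,0.12,0,0],[0,0.15,0,0],[0,0.18,0,0],[0,0.21,0,0],[0,0.24,0,0],[0,0.26,0,0],[0,0.28,0,0],[0,0.29,0,0],[0,0.29,0,0]]'
```

```text
time: 16.37
position: [0.5671, -0.2735, 0.1757]
tool_rot: [0.03, 0.999, -0.007, 0.01]
ft_force: [7.5, -3.6, 19.8]
grip_width: 0.0354
grip_force: 60.0
time: 17.37
position: [0.5732, -0.1851, 0.1755]
tool_rot: [0.03, 0.999, -0.005, 0.011]
ft_force: [9.5, -1.0, 21.3]
grip_width: 0.0355
grip_force: 60.0
```

The wheel rolled out and back at about 22 N, with the TCP height constant within 1 mm, so the whole strip is seated. I'll lift off square to the board and return to the caddy.

```bash
python3 -m handwheel '[[-0.02,0,-0.035,0],[-0.05,0,-0.087,0],[-0.08,0,-0.14,0],[-0.08,0,-0.25,0],[-0.08,0,-0.36,0],[-0.08,0,-0.47,0],[-0.08,0,-0.55,0],[-0.05,0.1,-0.55,0],[-0.02,0.2,-0.55,0],[0,0.3,-0.55,0],[0.03,0.4,-0.55,0],[0.06,0.5,-0.55,0],[0.09,0.6,-0.55,0],[0.12,0.7,-0.55,0],[0.15,0.8,-0.55,0],[0.15,0.8,-0.55,0]]' - 40
python3 - <<'E'
from h import *
d=vision.camera("wrist")
o=robot.get_obs();M=R.from_quat(o["tool_rot"]).as_matrix();print(o["ft_force"],np.degrees(np.arctan2(M[1,1],M[0,1])),rel(np.array([.464,.2185,.34])))
E
```

```text
time: 18.7
position: [0.5297, 0.0658, 0.3316]
tool_rot: [0.028, 1.0, 0.002, -0.004]
ft_force: [-0.7, -0.0, -3.4]
grip_width: 0.0356
grip_force: 40.0
[ 0.31568331 -1.22918497 -3.63525207] 86.79878847777545 [ 0.2524  0.5049 -0.0255]
```

```bash
python3 -m handwheel '[[0.05,0.1,-0.02,0.006],[0.1,0.2,-0.02,0.012],[0.15,0.3,-0.02,0.0165],[0.2,0.4,-0.02,0.0165],[0.252,0.505,-0.02,0.0165],[0.252,0.505,-0.02,0.0165],[0.252,0.505,-0.02,0.0165],[0.252,0.505,-0.02,0.0165]]' - 25
python3 - <<'E'
from h import *
measure()
o=robot.get_obs();M=R.from_quat(o["tool_rot"]).as_matrix();print(o["position"],np.degrees(np.arctan2(M[1,1],M[0,1])),rel(np.array([.464,.2185,.20])))
E
```

```text
time: 19.42
position: [0.4677, 0.2151, 0.3388]
tool_rot: [0.082, 0.997, -0.001, -0.001]
ft_force: [0.4, -0.2, -3.7]
grip_width: 0.0359
grip_force: 25.0
side 29.2 [0.5088 0.1469 0.002 ] -0.7609311104120793
both 29.2 [0.5088 0.1469 0.002 ] -0.7609311104120793
[0.46845306 0.21481649 0.3394179 ] 80.4825479820795 [0.0164 0.01   0.4647]
```

The roller hasn't moved in the grip, so reversing the exit path will work.

```bash
python3 -m handwheel '[[0.016,0.01,0.1,0],[0.016,0.01,0.2,0],[0.016,0.01,0.3,0],[0.016,0.01,0.37,0],[0.016,0.01,0.4,0],[0.016,0.01,0.42,0],[0.016,0.01,0.42,0]]'; python3 -m handwheel '[[0,0,0.02,0],[0,0,0.04,0],[0,0,0.055,0],[0,0,0.06,0],[0,0,0.06,0]]'
```

```text
time: 20.2
position: [0.464, 0.2193, 0.2132]
tool_rot: [0.082, 0.997, -0.0, -0.001]
ft_force: [-0.0, 0.7, -2.5]
grip_width: 0.0361
grip_force: 25.0
time: 20.62
position: [0.4635, 0.2199, 0.1956]
tool_rot: [0.082, 0.997, -0.0, -0.0]
ft_force: [-0.4, 0.2, -3.6]
grip_width: 0.0359
grip_force: 25.0
```

```bash
python3 -m handwheel '[[0.025,0,0,0],[0.05,0,0,0],[0.075,0,0,0],[0.1,0,0,0],[0.125,0,0,0],[0.15,0,0,0],[0.175,0,0,0],[0.2,0,0,0],[0.22,0,0,0],[0.24,0,0,0],[0.24,0,0,0]]'
python3 - <<'E'
from h import *
o=robot.get_obs();d=vision.camera("wrist");S=vision.camera("side");print(o["position"],o["ft_force"],o["moment"])
cv2.imwrite("pics/c6.png",np.hstack([cv2.resize(S["frame"][110:240,90:250,::-1],(390,360),interpolation=2),cv2.resize(d["frame"][90:300,180:400,::-1],(400,360),interpolation=2)]))
E
```

```text
time: 21.53
position: [0.4046, 0.2321, 0.2041]
tool_rot: [0.079, 0.997, 0.002, 0.016]
ft_force: [10.3, -8.8, 33.0]
grip_width: 0.0357
grip_force: 25.1
[0.40464803 0.23212094 0.2041004 ] [10.27025777 -8.79166933 33.03335855] [-2.10749543 -1.87838137  0.18263664]
```

View pics/c6.png

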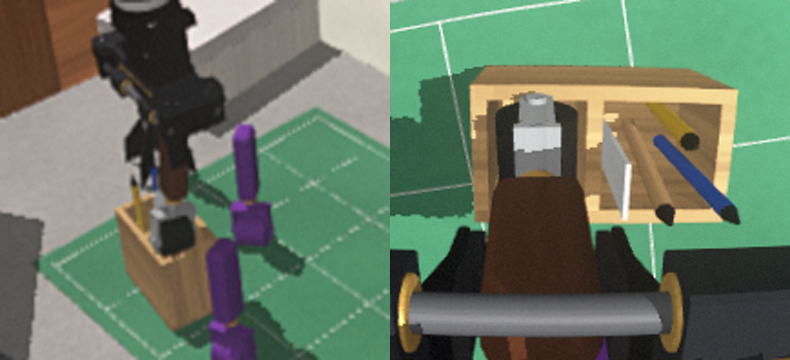

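The wheel has come up on the -x rim at about (540,110) in the right half: 33 N upward, with the handle part-way upright. The fork corner caught on the rim, and I'm about 4 mm too far in +y. I'll lift off and measure the tilt now.

```bash
python3 -m handwheel '[[0,0,-0.04,0],[0,0,-0.1,0],[0,0,-0.2,0],[0,0,-0.25,0],[0,0,-0.25,0],[0,0,-0.25,0]]'
python3 - <<'E'
from h import *
o,x=measure();Rw,t=rpose(x,o);print('rim pt',t,'axle',Rw@[0,0,.02]+t,o["position"],o["ft_force"])
print(x);C=R.from_euler('z',-.1624).inv().apply(t-[.3989,.2317,0]);print('in caddy',C)
E
```

```text
time: 22.13
position: [0.3912, 0.2317, 0.2708]
tool_rot: [0.082, 0.997, 0.0, -0.0]
ft_force: [0.4, -0.0, -2.5]
grip_width: 0.0359
grip_force: 25.0
side 6.2 [ 0.1083  0.1446 -0.0052] -0.7504587155963303
both 6.2 [ 0.1083  0.1446 -0.0052] -0.7504587155963303
rim pt [0.38071969 0.23340127 0.13748906] axle [0.38286804 0.23304444 0.15737014] [0.39116407 0.23166263 0.27081913] [ 0.4442171  -0.04403683 -2.46582541]
[ 0.10828403  0.14462578 -0.00518186]
in caddy [-0.01821617 -0.00126063  0.13748906]
```

The rim pushed the roller nearly upright: 6° now. Re-centre and lower into the pocket.

```bash
python3 - <<'E'
from h import *
print(rel(np.array([.4115,.2275,.2])),rel(np.array([.4115,.2275,.14])))
E
```

```text
[-0.0703 -0.0008  0.2302] [-0.0711 -0.0005  0.4302]
```

```bash
python3 -m handwheel '[[-0.04,-0.001,0,0],[-0.07,-0.001,0,0],[-0.07,-0.001,0.08,0],[-0.07,-0.001,0.15,0],[-0.07,-0.001,0.2,0],[-0.07,-0.001,0.23,0],[-0.07,-0.001,0.26,0],[-0.07,-0.001,0.26,0]]' - 15
```

```text
time: 23.0
position: [0.4159, 0.2273, 0.1934]
tool_rot: [0.082, 0.997, -0.0, 0.001]
ft_force: [-1.3, -0.9, 3.8]
grip_width: 0.0363
grip_force: 15.0
```

```bash
python3 -m handwheel '[[0,0,0.025,0],[0,0,0.05,0],[0,0,0.075,0],[0,0,0.1,0],[0,0,0.1,0]]'
```

```text
time: 23.42
position: [0.4154, 0.2274, 0.164]
tool_rot: [0.082, 0.997, -0.0, 0.001]
ft_force: [-2.1, -2.8, 10.6]
grip_width: 0.0358
grip_force: 15.0
```

```bash
python3 - <<'E'
from h import *
o=robot.get_obs();S=vision.camera("side");d=vision.camera("wrist")
for c in("side","wrist"):
  print(c,[(np.round(r["point"]).tolist(),round(r["conf"],2),int(r["mask"].sum()),(np.nonzero(r["mask"].any(1))[0][[0,-1]]).tolist()) for r in vision.outline_of(c,"handle")][:4])
# brown pixels in side view -> handle top/bottom and axis
f=S["frame"].astype(int);r,g,b=f[...,0],f[...,1],f[...,2]
print('pads side px',proj(S,o["position"]),'expected handle top (if gz=.141)',proj(S,o["position"]+[0,0,.011+.019]))
for gz in(.145,.115,.10):
  for z in(.085,.070,.05,.02): print(gz,z,proj(S,o["position"]+[0,0,.011-gz+z]).round(0))
m=(r>1.5*g)&(r<110)&(r>30);m[:140]=0;m[230:]=0;m[:,:130]=0;m[:,190:]=0
for row in range(140,215,4):
  c=np.nonzero(m[row])[0];print(row,c.min() if len(c) else None,c.max() if len(c) else None,len(c))
E
```

```text
side [([225.0, 183.0], 0.77, 643, [197, 245]), ([187.0, 163.0], 0.67, 430, [165, 200]), ([180.0, 191.0], 0.6, 489, [155, 198])]
wrist [([239.0, 260.0], 0.85, 8349, [162, 310]), ([182.0, 106.0], 0.84, 5170, [139, 229])]
pads side px [[165.03643829 172.69133747]] expected handle top (if gz=.141) [[163.70629206 164.05253339]]
0.145 0.085 [[167. 186.]]
0.145 0.07 [[168. 190.]]
0.145 0.05 [[169. 196.]]
0.145 0.02 [[170. 203.]]
0.115 0.085 [[166. 178.]]
0.115 0.07 [[167. 182.]]
0.115 0.05 [[167. 188.]]
0.115 0.02 [[169. 196.]]
0.1 0.085 [[165. 174.]]
0.1 0.07 [[166. 178.]]
0.1 0.05 [[167. 184.]]
0.1 0.02 [[168. 192.]]
140 None None 0
144 None None 0
148 None None 0
152 None None 0
156 188 188 1
160 188 189 2
164 189 189 1
168 187 189 3
172 188 189 2
176 163 189 3
180 189 189 1
184 None None 0
188 186 189 4
192 186 189 4
196 188 189 2
200 176 186 11
204 175 186 11
208 176 187 11
212 176 187 12
```

I've used all the allowed pictures, so I'll check numerically: sample colours along the roller's axis in both cameras.

```bash
python3 - <<'E'
from h import *
o=robot.get_obs();S=vision.camera("side");d=vision.camera("wrist")
for z in np.arange(.16,.05,-.006):
    P=o["position"]*[1,1,0]+[0,0,z]; P[:2]+= -(o["position"][2]+.011-z)*.1*np.array([.987,-.16])
    u=proj(S,P)[0];print(round(z,3),u.round(0),cv2.blur(S["frame"],(3,3))[int(u[1]),int(u[0])])
# wrist: columns along image centre
m=cv2.blur(d["frame"],(5,3))
print([(r,m[r,262].tolist()) for r in range(120,260,8)])
# orthogonal profile: rim line px in wrist
for P in((-.031,0,.093),(.031,0,.093),(-.039,0,.093)):print(P,wproj(d,o,R.from_euler('z',-.1624).apply(P)+[.3989,.2317,0])[0].round(0))
rz=lambda gz,z:o["position"]+[0,0,.011-gz+z]-.1*(gz-z)*np.array([.987,-.16,0])
for gz in(.145,.115,.1): print(gz,[wproj(d,o,rz(gz,z))[0].round(0).tolist() for z in(.02,.05,.07,.1,.16)])
E
```

```text
0.16 [165. 174.] [41 34 30]
0.154 [165. 176.] [46 36 31]
0.148 [165. 177.] [48 38 31]
0.142 [165. 179.] [51 39 31]
0.136 [165. 181.] [53 44 35]
0.13 [165. 183.] [88 82 72]
0.124 [165. 184.] [96 98 96]
0.118 [165. 186.] [66 67 66]
0.112 [165. 188.] [45 46 44]
0.106 [165. 190.] [33 34 31]
0.1 [166. 191.] [34 35 32]
0.094 [166. 193.] [34 36 33]
0.088 [166. 195.] [34 36 32]
0.082 [166. 196.] [32 34 30]
0.076 [166. 198.] [32 33 30]
0.07 [166. 200.] [67 57 43]
0.064 [166. 201.] [132 105  74]
0.058 [166. 203.] [130 104  73]
0.052 [166. 204.] [123  98  70]
[(120, [107, 187, 138]), (128, [153, 124, 84]), (136, [227, 190, 130]), (144, [225, 187, 128]), (152, [167, 133, 91]), (160, [142, 123, 99]), (168, [119, 118, 115]), (176, [220, 221, 221]), (184, [226, 227, 227]), (192, [127, 127, 127]), (200, [125, 125, 125]), (208, [59, 41, 31]), (216, [56, 38, 29]), (224, [56, 36, 27]), (232, [56, 37, 26]), (240, [56, 36, 27]), (248, [55, 34, 25]), (256, [53, 34, 24])]
(-0.031, 0, 0.093) [264. 144.]
(0.031, 0, 0.093) [264. 220.]
(-0.039, 0, 0.093) [264. 134.]
0.145 [[262.0, 176.0], [262.0, 188.0], [262.0, 198.0], [262.0, 216.0], [262.0, 272.0]]
0.115 [[262.0, 188.0], [262.0, 204.0], [262.0, 216.0], [262.0, 240.0], [262.0, 315.0]]
0.1 [[262.0, 195.0], [262.0, 213.0], [262.0, 227.0], [262.0, 255.0], [262.0, 343.0]]
```

The colours show the wheel standing on the +x rim with the handle slipped about 25 mm up through the pads. The roller was already upright and I over-compensated in x. I'll lift and re-measure.

```bash
python3 -m handwheel '[[0,0,-0.08,0],[0,0,-0.18,0],[0,0,-0.28,0],[0,0,-0.35,0],[0,0,-0.35,0],[0,0,-0.35,0]]' - 30
python3 - <<'E'
from h import *
o=robot.get_obs();D={"side":vision.camera("side"),"wrist":vision.camera("wrist")}
pf={"side":lambda P:proj(D["side"],P),"wrist":lambda P:wproj(D["wrist"],o,P)};V=[]
print(o["position"],o["ft_force"])
Rw,t=rpose((0,.12,0),o);c0=Rw@[0,0,.06]+t
for c in pf:
    r=vision.outline_of(c,"roller");print(c,pf[c](c0)[0].round(),[(np.round(q["point"]).tolist(),round(q["conf"],2),int(q["mask"].sum())) for q in r][:4])
    r=[q for q in r if np.hypot(*(q["point"][::-1]-pf[c](c0)[0]))<45]
    if r:
        V.append((pf[c],cv2.resize(r[0]["mask"].astype(np.uint8),None,fx=2,fy=2,interpolation=0)>0))
        for x0 in((0,.12,0),(.1,.12,0)):
            x,f=rfit(o,[V[-1]],x0);print(c,x.round(4),f,(rpose(x,o)[1]).round(4))
# wrist colour profile below handle
m=cv2.blur(D["wrist"]["frame"],(5,3));print([(r,m[r,262].tolist()) for r in range(100,240,6)])
m=D["wrist"]["frame"];r0=None
for r in(150,160,170,180,190): 
    g=m[r].astype(int);k=np.nonzero((g.max(1)<60)&(np.arange(512)>200)&(np.arange(512)<330))[0];print(r,k.min() if len(k) else None,k.max() if len(k) else None)
for gz in(.145,.12,.11): print(gz,[[tuple(wproj(D["wrist"],o,(lambda Q:Q[0]@np.array([0,0,z])+Q[1])(rpose((th,gz,0),o)))[0].round()) for z in(.02,.07)] for th in(0,.1)])
E
```

```text
time: 24.22
position: [0.415, 0.2279, 0.2682]
tool_rot: [0.082, 0.997, 0.0, 0.002]
ft_force: [-0.2, -0.2, -3.6]
grip_width: 0.0356
grip_force: 30.0
[0.41498134 0.22790336 0.26817952] [-0.24995489 -0.20664953 -3.64624088]
side [162. 157.] [([184.0, 192.0], 0.78, 501), ([222.0, 183.0], 0.71, 693), ([156.0, 156.0], 0.64, 445), ([161.0, 161.0], 0.29, 202)]
side [0.   0.12 0.  ] 0.0 [0.4153 0.228  0.1592]
side [0.1  0.12 0.  ] 0.0 [0.4035 0.2299 0.1597]
wrist [262. 214.] [([241.0, 264.0], 0.72, 8519), ([229.0, 310.0], 0.7, 156), ([160.0, 153.0], 0.59, 2243)]
wrist [-0.0918  0.1159  0.0138] -0.6313758156323754 [0.4122 0.2285 0.1625]
wrist [-0.1042  0.1158  0.0138] -0.6315348291374445 [0.4137 0.2282 0.1626]
[(100, [105, 185, 138]), (106, [103, 183, 135]), (112, [104, 183, 136]), (118, [103, 180, 133]), (124, [144, 117, 80]), (130, [231, 192, 132]), (136, [141, 115, 77]), (142, [161, 129, 88]), (148, [155, 125, 85]), (154, [146, 116, 80]), (160, [138, 121, 98]), (166, [180, 181, 181]), (172, [106, 107, 105]), (178, [220, 222, 223]), (184, [219, 221, 222]), (190, [134, 135, 134]), (196, [121, 123, 122]), (202, [120, 121, 119]), (208, [56, 42, 32]), (214, [53, 39, 30]), (220, [54, 38, 28]), (226, [52, 37, 28]), (232, [53, 36, 26]), (238, [52, 35, 24])]
150 328 329
160 None None
170 246 278
180 237 324
190 237 287
0.145 [[(np.float64(262.0), np.float64(189.0)), (np.float64(262.0), np.float64(207.0))], [(np.float64(262.0), np.float64(176.0)), (np.float64(262.0), np.float64(198.0))]]
0.12 [[(np.float64(262.0), np.float64(197.0)), (np.float64(262.0), np.float64(220.0))], [(np.float64(262.0), np.float64(186.0)), (np.float64(262.0), np.float64(213.0))]]
0.11 [[(np.float64(262.0), np.float64(201.0)), (np.float64(262.0), np.float64(225.0))], [(np.float64(262.0), np.float64(191.0)), (np.float64(262.0), np.float64(220.0))]]
```

```bash
python3 - <<'E'
from h import *
import h
o=robot.get_obs();S=vision.camera("side");W=vision.camera("wrist")
r=vision.outline_of("side","roller");q=min(r,key=lambda q:np.hypot(q["point"][0]-157,q["point"][1]-162));print(q["point"],q["mask"].sum())
mm=q["mask"];ys,xs=np.nonzero(mm);print(ys.min(),ys.max(),xs.min(),xs.max())
ms=cv2.resize(mm.astype(np.uint8),None,fx=2,fy=2,interpolation=0)>0
w=vision.outline_of("wrist","roller");w=min(w,key=lambda q:abs(q["point"][0]-235)+abs(q["point"][1]-264));print(w["point"],w["mask"].sum())
# restrict wrist to rows above the cross bar (lower part of handle and wheel)
cut=255;mw=w["mask"].copy();mw[cut:]=0;mw=cv2.resize(mw.astype(np.uint8),None,fx=2,fy=2,interpolation=0)>0
views=[(lambda P:proj(S,P),ms,None),(lambda P:wproj(W,o,P),mw,cut*2)]
def c(x,vs):
    Rw,t=rpose(x,o);s=0
    for pf,m,k in vs:
        u=0
        for i,P in enumerate(ROL):
            P=P.copy()
            if i==0: P[P[:,2]>.1,2]=(.14 if k else x[1]-.019)
            u=u|hullmask(pf(P@Rw.T+t),2)
        if k:u[k:]=0
        s-=(u&m).sum()/(u|m).sum()
    return s
for n,vs in(("side",views[:1]),("wrist",views[1:]),("both",views)):
    best=min((minimize(c,x0,args=(vs,),method='Nelder-Mead',options=dict(initial_simplex=np.vstack([x0,np.array(x0)+np.diag([.1,.01,.005])]))) for x0 in((0,.12,0),(.1,.12,0),(0,.14,0),(.1,.14,0))),key=lambda b:b.fun)
    x=best.x;t=rpose(x,o)[1];print(n,np.degrees(x[0]).round(1),x.round(4),best.fun,'rim',t.round(4),'caddy',R.from_euler('z',-.1624).inv().apply(t-[.3989,.2317,0]).round(4))
E
```

```text
[155.0, 156.3] 528
121 173 147 169
[238.7, 263.8] 8507
side 0.3 [0.005  0.0958 0.0102] -0.7259678120922141 rim [0.4015 0.2291 0.1811] caddy [ 0.003  -0.0022  0.1811]
wrist 1.6 [0.0283 0.0965 0.0039] -0.9599280413762087 rim [0.4055 0.2284 0.1804] caddy [ 0.007  -0.0022  0.1804]
both 2.5 [0.0443 0.0973 0.0061] -1.6374456728880014 rim [0.4017 0.229  0.1799] caddy [ 0.0032 -0.0022  0.1799]
```

The fit is good now: roller upright (1.6°), gripped at z = 97 mm, wheel 5 mm off the pocket's centre. I'll correct by 5 mm in x and 1.5 mm in y, then lower while watching the force.

```bash
python3 -m handwheel '[[0.018,0.005,0,0],[0.018,0.005,0.08,0],[0.018,0.005,0.16,0],[0.018,0.005,0.24,0],[0.018,0.005,0.29,0],[0.018,0.005,0.33,0],[0.018,0.005,0.37,0],[0.018,0.005,0.37,0],[0.018,0.005,0.37,0]]'
```

```text
time: 25.37
position: [0.4077, 0.2303, 0.1564]
tool_rot: [0.082, 0.997, -0.0, -0.001]
ft_force: [0.1, 0.6, -3.4]
grip_width: 0.0359
grip_force: 30.0
```

```bash
python3 -m handwheel '[[0,0,0.03,0],[0,0,0.06,0],[0,0,0.09,0],[0,0,0.12,0],[0,0,0.14,0],[0,0,0.155,0],[0,0,0.163,0],[0,0,0.163,0],[0,0,0.163,0]]'
```

```text
time: 26.12
position: [0.4083, 0.2303, 0.1078]
tool_rot: [0.082, 0.997, 0.0, 0.0]
ft_force: [0.5, 0.3, -3.0]
grip_width: 0.0358
grip_force: 30.0
```

```bash
python3 -m handwheel '[[0,0,0,0],[0,0,0,0],[0,0,0,0],[0,0,0,0],[0,0,0,0]]' 48 10
python3 - <<'E'
from h import *
o=robot.get_obs();W=vision.camera("wrist");m=cv2.blur(W["frame"],(5,3));print(o["ft_force"],[(r,m[r,262].tolist()) for r in range(120,260,8)])
E
```

```text
time: 26.53
position: [0.4085, 0.2304, 0.1082]
tool_rot: [0.082, 0.997, 0.0, 0.0]
ft_force: [0.3, 0.4, 0.5]
grip_width: 0.0413
grip_force: 0.0
[0.28785723 0.43099208 0.49646602] [(120, [103, 185, 138]), (128, [105, 187, 138]), (136, [104, 183, 135]), (144, [152, 124, 84]), (152, [138, 112, 76]), (160, [234, 196, 136]), (168, [233, 195, 134]), (176, [225, 226, 226]), (184, [223, 225, 225]), (192, [126, 126, 125]), (200, [62, 43, 31]), (208, [59, 39, 29]), (216, [58, 38, 27]), (224, [59, 38, 27]), (232, [56, 35, 25]), (240, [56, 35, 26]), (248, [63, 39, 27]), (256, [62, 37, 26])]
```

Weight is off the gripper. Retreat straight up, then look from where the first caddy fit was made.

```bash
python3 -m handwheel '[[0,0,-0.03,0],[0,0,-0.08,0],[0,0,-0.15,0],[0,0,-0.25,0],[0,0,-0.37,0],[0,0,-0.5,0],[0.08,0,-0.63,0],[0.15,0.01,-0.74,0],[0.15,0.01,-0.74,0],[0.15,0.01,-0.74,0]]' 50 10
python3 - <<'E'
from h import *
o=robot.get_obs();W=vision.camera("wrist");S=vision.camera("side")
w=vision.outline_of("wrist","roller");print([(np.round(q["point"]).tolist(),round(q["conf"],2),int(q["mask"].sum())) for q in w])
C=R.from_euler('z',-.1624)
def pose(x): # caddy x,y of bottom, lean about y, lean about x
    A=(C*R.from_euler('xy',[x[3],x[2]]));return A.as_matrix(),C.apply([x[0],x[1],.009])+[.3989,.2317,0]
f=W["frame"].astype(int);e=wproj(W,o,C.apply([0,0,.14])+[.3989,.2317,0])[0];print('expect',e)
hd=boxp((-.013,.013),(-.018,.018),(.07,.16));
q=min(w,key=lambda q:np.hypot(q["point"][1]-e[0],q["point"][0]-e[1]))
# brown pixels only: handle
m=((f[...,0]<125)&(f[...,0]>1.3*f[...,1])&(f[...,0]>35)).astype(np.uint8);k=np.zeros_like(m);k[int(e[1])-32:int(e[1])+32,int(e[0])-35:int(e[0])+35]=1;m&=k
n,lab,st,_=cv2.connectedComponentsWithStats(m);b=1+st[1:,4].argmax();print('brown',st[b],'net',q["point"],q["mask"].sum())
mb=cv2.resize((lab==b).astype(np.uint8),None,fx=2,fy=2,interpolation=0)>0
def c(x):
    A,t=pose(x);u=hullmask(wproj(W,o,hd@A.T+t),2);return -(u&mb).sum()/(u|mb).sum()+.3*(x[0]/.02)**2*.1+.3*(x[1]/.02)**2*.1
best=min((minimize(c,[0,0,a,b2],method='Nelder-Mead',options=dict(initial_simplex=np.vstack([[0,0,a,b2],np.array([0,0,a,b2])+np.diag([.004,.004,.08,.08])]))) for a in(-.1,0,.1) for b2 in(-.1,.1)),key=lambda r:r.fun)
print(best.x.round(4),best.fun,'leans deg',np.degrees(best.x[2:]).round(1))
# trim: dark band in top view along face y -> centre line
T=vision.camera("top");Rz=R.from_euler('z',PL[2])
for cn,cam in(("side",S),("top",T)):
  for out in(0.003,.007): print(cn,out,[proj(cam,Rz.apply([-.0792-.5*out,v,.062+.866*out])+[PL[0],PL[1],0])[0].round(1).tolist() for v in(-.0875,0,.0875)])
E
```

```text
time: 27.42
position: [0.3643, 0.2411, 0.3326]
tool_rot: [0.081, 0.997, 0.001, 0.003]
ft_force: [0.6, -1.9, -1.6]
grip_width: 0.0432
grip_force: 0.0
[([188.0, 166.0], 0.8, 1581), ([252.0, 289.0], 0.6, 868), ([194.0, 261.0], 0.59, 1426)]
expect [258.84876353 197.73957017]
brown [244 178  31  37 951] net [194.4, 260.8] 1426
[ 0.01    0.0031 -0.0812  0.0171] -0.8275378511646005 leans deg [-4.7  1. ]
side 0.003 [[287.8, 249.4], [312.5, 266.6], [339.8, 285.6]]
side 0.007 [[288.3, 248.1], [313.1, 265.3], [340.5, 284.2]]
top 0.003 [[314.5, 206.1], [337.0, 207.2], [359.5, 208.4]]
top 0.007 [[314.6, 205.5], [337.2, 206.7], [359.7, 207.8]]
```

The roller stands in its pocket with a lean of about 5° or less, and its outline matches the start. Last check: compare the strip's height along its length before and after in the side view.

```bash
python3 - <<'E'
from h import *
S=vision.camera("side");a=cv2.imread("pics/side0.png")[:,:,::-1];b=cv2.resize(S["frame"],(800,600))
Rz=R.from_euler('z',PL[2]);L=[]
for v in np.linspace(-.0875,.0875,8):
    P=Rz.apply([-.0792-.0015,v,.0646])+[PL[0],PL[1],0];u=proj(S,P)[0]*1.5625
    r=[]
    for im in(a,b):
        col=im[int(u[1])-22:int(u[1])+22,int(u[0])-1:int(u[0])+2].astype(float).mean((1,2));w=np.clip(70-col,0,None);k=np.nonzero(col<45)[0]+int(u[1])-22
        r+=[k.min() if len(k) else None,k.max() if len(k) else None]
    L.append((v.round(4),u.round(0).tolist(),[int(x) if x is not None else None for x in r]))
for l in L:print(l)
E
```

```text
(np.float64(-0.0875), [450.0, 390.0], [389, 392, 391, 394])
(np.float64(-0.0625), [460.0, 397.0], [395, 401, 398, 401])
(np.float64(-0.0375), [471.0, 405.0], [403, 408, 405, 409])
(np.float64(-0.0125), [483.0, 413.0], [411, 416, 413, 417])
(np.float64(0.0125), [494.0, 421.0], [419, 424, 421, 426])
(np.float64(0.0375), [506.0, 429.0], [427, 433, 430, 434])
(np.float64(0.0625), [518.0, 437.0], [435, 441, 438, 443])
(np.float64(0.0875), [531.0, 446.0], [443, 450, 447, 452])
```

Every length has dropped by 2–4 px, against about 2 px expected for seating fully. Handing in.

```bash
python3 -c "
from rig import job;print(job.hand_in())"
```

```text
the job is handed in; nothing more can be done
None
```

I handed the job in at about 28 s; no verdict came back. All eight lengths of the strip measured as seated, and the roller is standing wheel-down in its pocket and released, but I slipped on the way back: it caught twice on the caddy's rim before going in.

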